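# Unlock the draw bench and draw the tube to its mark

### The job

Draw the brass tube through its ring to the set length. First free the drive: pull the black spring-loaded lock screw on the gearbox's sloping front straight out until its thread can catch, and unscrew it anticlockwise all the way to its stop so that it stays out by itself; then wind the crank clockwise for a few turns, keeping it seated on its square, until the white index line on the carriage stands level with the red pointer. Let go of everything, and leave the pointer and the things lying on the bench as they are.

Things in the scene. Friction and masses are not known exactly. Their poses are not given: they have to be found in the camera images.
- draw_bench: hand draw bench, green, fixed to the workbench, 340 mm long, at a place and yaw that vary. Origin on the workbench top, straight below the crank shaft's axis. Its x axis points away from the robot side, y along the bed to the left, z up. Gearbox: y -65 to 65, x -108 to 58, 98 mm high, with a front face that slopes 25 degrees from level towards -x. Bed with carriage and ring block (133 mm high) at y 65 to 280, x -68 to 60; the tube sticks out to y 330.
- lock_knob (a point): centre of the lock screw's black fluted knob, 39 mm in diameter and 28 mm long, on the sloping face; the point moves with the knob. Its z axis is the screw's axis, pointing out of the face: in the draw bench's frame (-0.423, 0, 0.906), 25 degrees from vertical. The knob's underside is 16 mm off the sloping face when the screw is in, with a brass bush of 38 mm diameter (12 mm high) below it. The crank arm stands to the back right at the start, away from the knob.
- lock_pull (a joint): how far the lock screw is drawn out along its axis, m: 0 = in, held by its spring (4 N at 0, 8 N when out), 0.0165 = hard stop. Below 0.012 a lug in a slot keeps it from turning, and its nose locks the crank shaft; from 0.012 on its thread can catch. Once the screw is turned more than about 0.5 rad the thread holds it out by itself.
- lock_screw (a joint): angle of the lock screw, rad: 0 at the start, grows anticlockwise seen from outside, hard stop at 2.8. The thread draws the screw out 6 mm a turn (about 2.7 mm in all); turning takes less than 0.1 N m.
- crank_shaft (a joint): angle of the crank shaft, rad: 0 at the start, grows clockwise seen from above. Turning takes about 0.1 N m. One turn moves the carriage 20 mm.
- crank_hub (a point): centre of the loose crank's hub (45 mm diameter, 29 mm high), which sits on the shaft's 20 mm square end with 0.75 mm clearance all round; nothing holds it down, so it comes off if lifted 20 mm. On the shaft axis, 129 mm above the workbench top. x axis: along the crank arm. The arm's top is 136 mm above the workbench top.
- grip_centre (a point): centre of the crank's upright dark wooden grip, which turns freely on its pin: 23 mm diameter, 52 mm high (its foot at 142 mm, top at 194 mm above the workbench top), 60 mm from the shaft axis. At the start it is to the back right of the shaft: draw bench frame (0.042, -0.042).
- carriage (a joint): how far the carriage has been drawn towards the gearbox (draw bench -y), m; 0 at the start, driven only by the crank shaft.
- index_line (a point): front top end of the white index line across the dark blue carriage, 75 mm above the workbench top; moves with the carriage.
- red_pointer (a point): tip of the red pointer on the rod along the bed's front edge, 75 mm above the workbench top, set at a place that varies 34 to 54 mm along the draw bench's -y from where the index line starts. y axis: along the bed, to the left.
- white_bottle: white plastic bottle with black cap, 42 mm diameter, 109 mm high, standing right of the draw bench; leave alone. Origin at its foot.
- hide_mallet: rawhide mallet, 219 mm, lying to the right; leave alone. Origin at its underside.
- nose_pliers: long-nose pliers, 148 mm, lying in front; leave alone. Origin at their underside.
- slide_leg_a: nickel tube, 112 mm, lying in front of the bed; leave alone. Origin at its underside.
- slide_leg_b: slide tube with ball stop, 118 mm, lying in front of the bed; leave alone. Origin at its underside.
There are look-alikes about, which are no part of the job. There is more than one size of the part that bears crank_hub; the job needs the larger.

How it is judged:
By the outcome, as a careful person would: the job done as asked, in the order asked, and still so for the second after the job is handed in, with the robot touching nothing.
It also fails if it takes over 72 s, if anything falls off the work surface, if the arm or the gripper's body presses on something with over 40 N, if the wrist force passes 120 N, or if a joint passes its speed limit or range.

### The arm

A 7-joint arm with a two-finger parallel gripper is mounted at the origin on a cart in front of the work surface, level with it; the furniture and walls round the work are solid. World frame = base frame: x ahead of the robot, y to its left, z up, the work surface at z = 0. Lengths are in m, angles in rad, forces in N, time in s.
With the tool pointing down it reaches from about 0.4 to 0.875 m from the base axis. Payload 6.5 kg.
Tool frame: the origin (TCP) lies midway between the tips of the shut fingers; the grasp point (between the pads) lies 19 mm behind it (bot.hold_point_z is the distance from the TCP to the grasp point, in m); z points along the fingers, y is the line along which they close (so a half turn about z gives the same grasp; the last joint's range is limited). The gripper opens to 85 mm and grips with 20 to 120 N. Pads are 22 mm wide; open, the fingers measure 114 mm over their backs; the gripper's body (76 mm by 85 mm) begins 54 mm behind the grasp point. The pads swing forward as they close: fully open they stand 13 mm farther back than shut.
Start: joints at [-1.406, 0.536, -0.004, 1.538, 0.003, 1.067, -0.071], TCP at [0.149, 0.633, 0.231] pointing down, gripper open.
Joint ranges: [-2.7, 2.7], [-0.37, 2.16], [-1.27, 1.26], [0.24, 2.4], [-1.31, 4.45], [0.19, 1.91], [-2.76, 2.76]. Speed limits (rad/s): [2.39, 2.39, 3.14, 3.14, 3.14, 3.14, 3.14].

### API

Orientations are given as a rotation vector (axis times angle).
In Python, from workcell import bot gives the robot as it stands.
- The arm moves only by the tool drive_tool, never from a script. Its argument "commands" is a list of rows, each an object of numbers: "claw": the gripper's target within -1 to 1 (shut at 1, half-way at 0, fully open at -1); "x", "y", "z": the shift along the tool's x, y, z in cm; "yaw": the turn about the tool's z in rad. In form: [{"claw": .., "x": .., "y": .., "z": .., "yaw": ..}, ...]. A call has 1 to 10 rows; each row is the pose to reach, as a shift and turn from the pose commanded when the call began, along the tool's axes at that moment; what a row does not reach only later rows make up. A row lasts 1/10 s, in which the tool goes at most 50 mm and 8.59 degrees, less where a joint would pass 70% of its speed; a pose out of reach is approached as far as the arm can. A call with a gripper value outside its range is refused whole. The fingers move at their own pace and stop on an object; "squeeze" is the grip in N (left out, the last holds). Time passes only in rows, so rows that repeat a pose let the fingers close. It gives the time, the measured TCP pose, the force, the opening and the grip force at its end, in the units of the state.
- bot.state(): the state, without advancing time (a new reading comes with each control period).
- bot.grab_frame(name): name is "scene" or "side" or "wrist"; returns a dict with "img" (400x640x3 uint8, red, green, blue), "fovy" (degrees; the focal length in pixels is half the picture's height over the tangent of half this angle, whatever the lens; pixels are square), "cx", "cy" (the principal point, pixels), "position" and "rotation" of the camera in the world. Camera axes: x right, y up, looking along -z (the intrinsics and any distortion apply to the point x, -y, -z); pixel columns grow to the right and rows downward; lengths in m; the calibration is good to about 2 mm. A picture is of the moment at which its call begins. There is no depth.
- bot.finish_job(): hands the job in; it is judged then, once.
The state is a dict: "t": time; "qpos": joint angles; "qvel": joint speeds; "tau": joint torques, N m; "eef_pos": TCP position; "tool_rot": TCP orientation; "ft_force": force on the tool from outside, world axes, zero at the start; "torque": the same for the moment, N m; "opening": finger opening in m; "grasp_force": force on a finger pad.
Only numpy, scipy, OpenCV 4.12 (cv2) and the standard library are available. Lean on these libraries where they do the work, as an engineer would, in place of code of your own. Each camera call takes 0.05 s, during which the arm holds its last target. There are 200 camera calls.

## Working session

There is one attempt and no reset: what is moved stays moved. The work goes in short steps, Python scripts to look and compute and a tool call to move; the robot and the scene stay as the last step left them, time stands still between calls to the robot, and variables do not carry over. Pictures are saved under pics/ and viewed, at most 10 in all, crops included, and the job is handed in when it is done.

Besides the shell and the picture viewer there is one more tool, called after "Emit:" by a JSON object that holds its "op" and its "data", one argument or row to a line. drive_tool: Moves the arm, as the interface text tells. Its arguments: {"type":"object","properties":{"commands":{"type":"array","items":{"type":"object","properties":{"claw":{"type":"number"},"x":{"type":"number"},"y":{"type":"number"},"z":{"type":"number"},"yaw":{"type":"number"}}}},"squeeze":{"type":"number"}},"required":["commands"]}

```bash
mkdir -p pics; ls
python3 - <<'E'
from workcell import bot
import cv2,numpy as np
for n in ["scene","side"]:
    f=bot.grab_frame(n); cv2.imwrite(f"pics/{n}0.png",f["img"][:,:,::-1])
    print(n,{k:(np.round(v,4).tolist() if hasattr(v,'__len__') and not isinstance(v,str) else v) for k,v in f.items() if k!="img"})
s=bot.state();print(s)
E
```

```text
pics
scene {'fovy': 50.7971187589706, 'cx': 328.2725350762255, 'cy': 202.37724165758786, 'position': [0.2494, -0.6595, 0.9183], 'rotation': [0.7145, -0.1752, -0.5066]}
side {'fovy': 53.69246805325159, 'cx': 320.3550875556734, 'cy': 191.34705431845813, 'position': [0.593, 0.8001, 0.5142], 'rotation': [0.0494, 1.6466, 2.6371]}
{'t': 0.1, 'qpos': array([-1.40617848,  0.53712885, -0.0044371 ,  1.5387553 ,  0.00256291,
        1.06731755, -0.07118895]), 'qvel': array([-0.00057572, -0.00120051,  0.00072163, -0.00442609,  0.00049041,
        0.00094268, -0.00046372]), 'tau': array([ 2.05284181e-03, -5.84560311e+01,  1.05152015e+00, -2.59774750e+01,
        1.25834954e-02,  4.62056865e-03,  1.25679051e-05]), 'eef_pos': array([0.14857653, 0.63220503, 0.23048322]), 'tool_rot': array([-3.61653011e-01, -3.12060699e+00,  2.51399812e-03]), 'ft_force': array([-0.34255466,  0.28517883, -0.46892746]), 'torque': array([-0.05222245, -0.00636855,  0.05958743]), 'grasp_force': 0.0, 'opening': 0.0854914282256538}
```

View pics/scene0.png

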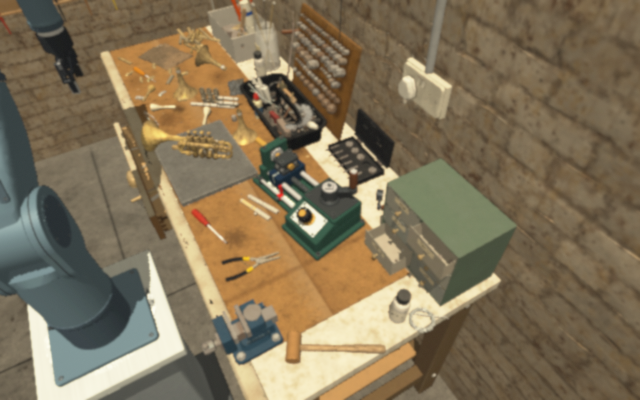

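View pics/side0.png

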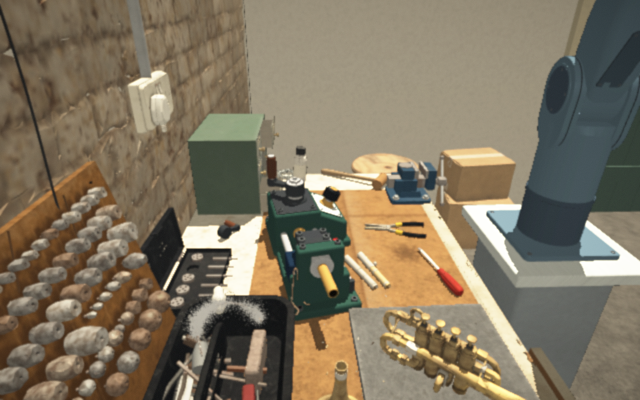

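```bash
cat > h.py <<'E'
import numpy as np,cv2
from scipy.spatial.transform import Rotation as R
from workcell import bot
def ray(f,u,v):
    F=200/np.tan(np.radians(f["fovy"]/2))
    d=np.array([(u-f["cx"])/F,-(v-f["cy"])/F,-1.])
    d=R.from_rotvec(f["rotation"]).apply(d) if np.shape(f["rotation"])==(3,) else np.array(f["rotation"])@d
    return np.array(f["position"]),d/np.linalg.norm(d)
def plane(f,u,v,z):
    p,d=ray(f,u,v); return p+d*(z-p[2])/d[2]
def tri(a,b):
    p,d=a;q,e=b
    s=np.linalg.lstsq(np.c_[d,-e],q-p,rcond=None)[0]
    x,y=p+d*s[0],q+e*s[1]; return (x+y)/2,np.linalg.norm(x-y)
def proj(f,P):
    F=200/np.tan(np.radians(f["fovy"]/2))
    c=R.from_rotvec(f["rotation"]).inv().apply(np.array(P)-f["position"])
    return f["cx"]+F*c[0]/-c[2], f["cy"]-F*c[1]/-c[2]
def axes():  # tool axes in world, columns
    return R.from_rotvec(bot.state()["tool_rot"]).as_matrix()
E
python3 - <<'E'
from h import *
S=bot.grab_frame("scene");D=bot.grab_frame("side")
a=cv2.resize(S["img"][130:270,240:380],(560,560),interpolation=cv2.INTER_CUBIC)
cv2.imwrite("pics/c1.png",a[:,:,::-1])
print(tri(ray(S,329,185),ray(D,295,182)),tri(ray(S,306,215),ray(D,331,193)))
print(plane(S,329,185,.14),plane(S,306,215,.1))
E
```

```text
(array([ 0.61231652, -0.00671304,  0.14450322]), np.float64(0.003712204152037714)) (array([ 0.52905357, -0.03266742,  0.10306968]), np.float64(0.0041650671356023355))
[ 0.61646441 -0.00263891  0.14      ] [ 0.53226615 -0.03035273  0.1       ]
```

View pics/c1.png

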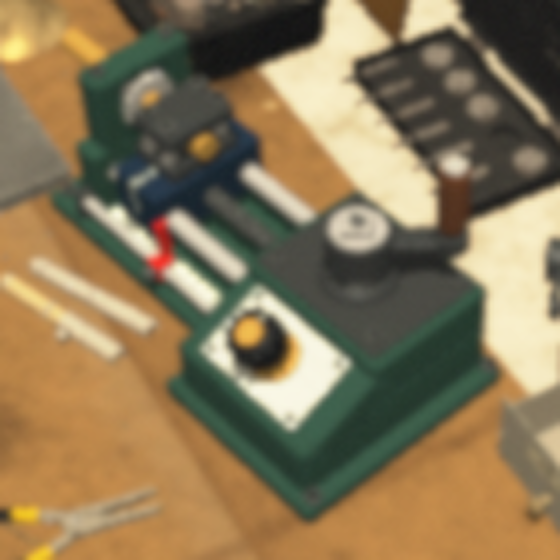

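Run:
```python
from h import *
A=axes();print(A.round(3))
s=bot.state()["eef_pos"];print(s, A.T@(np.array([.50,-.02,.33])-s)*100)
W=bot.grab_frame("wrist");print(W["fovy"],W["position"],R.from_rotvec(W["rotation"]).as_matrix().round(2))
```

```text
[[-0.973  0.229 -0.   ]
 [ 0.229  0.973 -0.001]
 [-0.    -0.001 -1.   ]]
[0.14861633 0.63240281 0.23074891] [-49.12986431 -55.48421247  -9.8623297 ]
69.71436459894194 [0.06850519 0.65182196 0.37273572] [[ 0.23 -0.92 -0.31]
 [ 0.97  0.22  0.07]
 [-0.   -0.32  0.95]]
```

Emit:
{"op": "drive_tool", "data": {
  "commands": [
    {"claw": -1,"z": -5},
    {"claw": -1,"z": -10},
    {"claw": -1,"x": -5,"y": -5,"z": -10},
    {"claw": -1,"x": -9,"y": -9,"z": -10},
    {"claw": -1,"x": -12,"y": -12,"z": -10},
    {"claw": -1,"x": -16,"y": -16,"z": -10},
    {"claw": -1,"x": -20,"y": -20,"z": -10},
    {"claw": -1,"x": -23,"y": -24,"z": -10},
    {"claw": -1,"x": -27,"y": -28,"z": -10},
    {"claw": -1,"x": -30,"y": -32,"z": -10}
  ]
}}

```text
invalid input
```

Emit:
{"op": "drive_tool", "data": {
  "commands": [
    {"claw": -1,"x": -4,"y": -4,"yaw": 0},
    {"claw": -1,"x": -7,"y": -8,"yaw": -0.1},
    {"claw": -1,"x": -10,"y": -12,"yaw": -0.2},
    {"claw": -1,"x": -13,"y": -16,"yaw": -0.3},
    {"claw": -1,"x": -16,"y": -20,"yaw": -0.4},
    {"claw": -1,"x": -19,"y": -23,"yaw": -0.5},
    {"claw": -1,"x": -19,"y": -23,"yaw": -0.55},
    {"claw": -1,"x": -19,"y": -23,"yaw": -0.55},
    {"claw": -1,"x": -19,"y": -23,"yaw": -0.55}
  ]
}}

```text
invalid input
```

Run:
```python
from h import *
W=bot.grab_frame("wrist");cv2.imwrite("pics/w1.png",W["img"][:,:,::-1]);print(W["position"],W["rotation"],W["cx"],W["cy"],bot.state()["qpos"].round(2))
```

```text
[0.06851782 0.6518778  0.37286679] [-0.27572097 -0.21764745  1.32794428] 316.5980444329517 200.05011190742724 [-1.41  0.54 -0.    1.54  0.    1.07 -0.07]
```

View pics/w1.png

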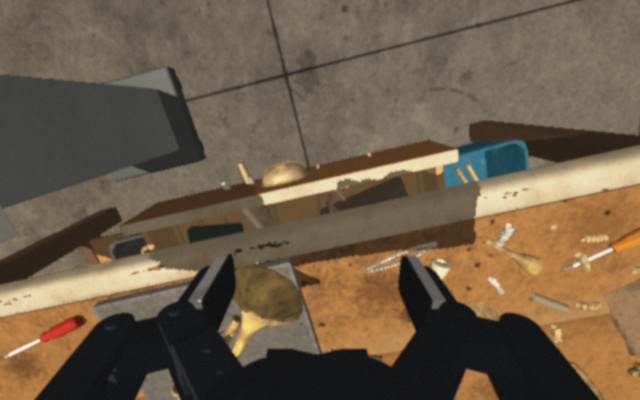

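The wrist picture shows only the bench edge with the fingers at the bottom, since the moves were refused. I'll give every key.

Emit:
{"op": "drive_tool", "data": {
  "commands": [
    {"claw": -1,"x": 0,"y": 0,"z": -5,"yaw": 0},
    {"claw": -1,"x": 0,"y": 0,"z": -10,"yaw": 0},
    {"claw": -1,"x": -5,"y": -5,"z": -10,"yaw": 0},
    {"claw": -1,"x": -9,"y": -9,"z": -10,"yaw": 0},
    {"claw": -1,"x": -12,"y": -12,"z": -10,"yaw": 0},
    {"claw": -1,"x": -16,"y": -16,"z": -10,"yaw": 0},
    {"claw": -1,"x": -20,"y": -20,"z": -10,"yaw": 0},
    {"claw": -1,"x": -23,"y": -24,"z": -10,"yaw": 0},
    {"claw": -1,"x": -27,"y": -28,"z": -10,"yaw": 0},
    {"claw": -1,"x": -30,"y": -32,"z": -10,"yaw": 0}
  ],
  "squeeze": 50
}}

```text
t: 1.3
eef_pos: [0.351, 0.2857, 0.3315]
tool_rot: [0.362, 3.12, 0.001]
ft_force: [1.0, -0.6, -0.6]
opening: 0.0854
grasp_force: 0.0
```

Emit:
{"op": "drive_tool", "data": {
  "commands": [
    {"claw": -1,"x": -4,"y": -4,"z": 0,"yaw": 0},
    {"claw": -1,"x": -7,"y": -8,"z": 0,"yaw": -0.1},
    {"claw": -1,"x": -10,"y": -12,"z": 0,"yaw": -0.2},
    {"claw": -1,"x": -13,"y": -16,"z": 0,"yaw": -0.3},
    {"claw": -1,"x": -16,"y": -20,"z": 0,"yaw": -0.4},
    {"claw": -1,"x": -19,"y": -23,"z": 0,"yaw": -0.5},
    {"claw": -1,"x": -19,"y": -23,"z": 0,"yaw": -0.55},
    {"claw": -1,"x": -19,"y": -23,"z": 0,"yaw": -0.55},
    {"claw": -1,"x": -19,"y": -23,"z": 0,"yaw": -0.55}
  ]
}}

```text
t: 2.2
eef_pos: [0.4822, 0.021, 0.3312]
tool_rot: [0.499, -3.101, -0.001]
ft_force: [-1.0, 0.5, -0.6]
opening: 0.0856
grasp_force: 0.0
```

Run:
```python
from h import *
W=bot.grab_frame("wrist");cv2.imwrite("pics/w2.png",W["img"][:,:,::-1]);np.save("w2.npy",W,allow_pickle=True);print(W["position"],bot.state()["qpos"].round(2))
```

```text
[ 0.40409057 -0.00436024  0.47319252] [-0.54  0.14  0.45  1.86 -0.07  1.15  1.83]
```

View pics/w2.png

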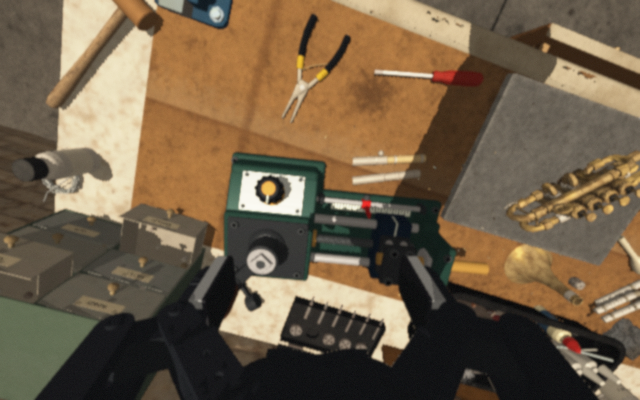

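Run:
```python
from h import *
W=np.load("w2.npy",allow_pickle=True).item();S=bot.grab_frame("scene")
h=cv2.cvtColor(W["img"],cv2.COLOR_RGB2HSV)
def cen(f,m,box):
    k=np.zeros_like(m);x0,y0,x1,y1=box;k[y0:y1,x0:x1]=m[y0:y1,x0:x1];v,u=np.nonzero(k);return u.mean(),v.mean(),len(u)
yel=(cv2.inRange(h,(14,120,120),(32,255,255)));red=cv2.inRange(h,(0,150,100),(8,255,255))|cv2.inRange(h,(172,150,100),(180,255,255))
k=cen(W,yel,(252,172,288,206));print("knob cap",k,"red",cen(W,red,(350,190,385,225)))
hs=cv2.cvtColor(S["img"],cv2.COLOR_RGB2HSV);ks=cen(S,cv2.inRange(hs,(14,120,120),(32,255,255)),(296,205,309,218));print(ks)
print("cap",tri(ray(W,*k[:2]),ray(S,*ks[:2])))
print("hub tri",tri(ray(W,261,262),ray(S,329.2,187)))
for z in(.1435,.15):print("hub",plane(W,261,262,z),plane(S,329.2,187,z))
a,b=plane(W,330,203,.07),plane(W,419,209,.07);print("rod",a,b,np.degrees(np.arctan2(*(a-b)[:2][::1]))) 
c=cv2.resize(W["img"][145:295,215:465],(800,480),interpolation=cv2.INTER_CUBIC);cv2.imwrite("pics/w2c.png",c[:,:,::-1])
```

```text
knob cap (np.float64(268.2526315789474), np.float64(188.57368421052632), 190) red (np.float64(365.95), np.float64(204.475), 80)
(np.float64(301.6), np.float64(212.6), 50)
cap (array([ 0.52174174, -0.03062645,  0.11700317]), np.float64(0.0021323677171360554))
hub tri (array([ 0.61253205, -0.01157581,  0.14361178]), np.float64(0.001631086694412647))
hub [ 0.61355633 -0.01145433  0.1435    ] [ 0.61170309 -0.01197441  0.1435    ]
hub [ 0.60942664 -0.01131447  0.15      ] [ 0.60866358 -0.01740654  0.15      ]
rod [0.53133356 0.05892287 0.07      ] [0.49851841 0.18864211 0.07      ] 165.8036802883215
```

View pics/w2c.png

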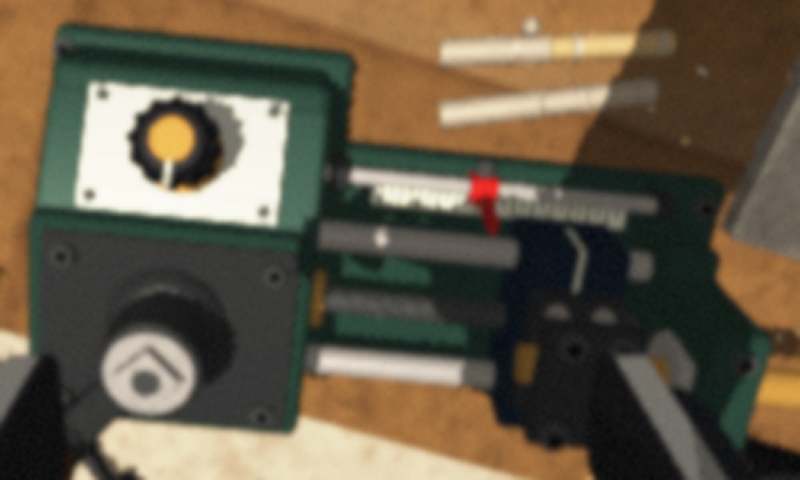

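The crop shows the knob cap (crop 172,138), hub disc (148,374), pointer (487,205) and index line (580,260). Bench yaw is about 12.5°, and the knob centre is near (0.528, -0.030, 0.104). I'll hover over it first.

Emit:
{"op": "drive_tool", "data": {
  "commands": [
    {"claw": -1,"x": -1.4,"y": -3,"z": 3,"yaw": 0.12},
    {"claw": -1,"x": -2.8,"y": -6.3,"z": 6,"yaw": 0.25},
    {"claw": -1,"x": -2.8,"y": -6.3,"z": 10,"yaw": 0.38},
    {"claw": -1,"x": -2.8,"y": -6.3,"z": 14,"yaw": 0.5},
    {"claw": -1,"x": -2.8,"y": -6.3,"z": 17,"yaw": 0.5},
    {"claw": -1,"x": -2.8,"y": -6.3,"z": 17,"yaw": 0.5},
    {"claw": -1,"x": -2.8,"y": -6.3,"z": 17,"yaw": 0.5}
  ]
}}

```text
t: 3.0
eef_pos: [0.5291, -0.0301, 0.1619]
tool_rot: [-0.282, -3.129, -0.0]
ft_force: [0.1, 0.1, 1.1]
opening: 0.0854
grasp_force: 0.0
```

```bash
cat > kn.py <<'E'
from h import *
W=bot.grab_frame("wrist");s=bot.state();print(s["eef_pos"],s["qpos"].round(2))
kc=np.array([.5277,-.0293,.104]);ax=np.array([-.413,-.090,.906])
print("cap pred",proj(W,kc+.0145*ax),"tcp", proj(W,s["eef_pos"]))
h=cv2.cvtColor(W["img"],cv2.COLOR_RGB2HSV);m=cv2.inRange(h,(14,120,110),(32,255,255))
u,v=proj(W,kc+.0145*ax);k=np.zeros_like(m);k[int(v)-35:int(v)+35,int(u)-35:int(u)+35]=m[int(v)-35:int(v)+35,int(u)-35:int(u)+35]
n,l,st,c=cv2.connectedComponentsWithStats(k)
for i in range(1,n):
  if st[i,4]>60:print(st[i],c[i],"cap at z.117",plane(W,*c[i],.117))
E
python3 kn.py
```

```text
[ 0.52993132 -0.03033342  0.16280767] [-0.42  0.46  0.51  1.94 -0.3   0.81  1.64]
cap pred (np.float64(313.3216291930635), np.float64(216.52145849622573)) tcp (np.float64(315.60838594585505), np.float64(260.50710966081203))
[300 204  26  25 535] [312.36448598 216.0953271 ] cap at z.117 [ 0.52133023 -0.03121753  0.117     ]
```

Emit:
{"op": "drive_tool", "data": {
  "commands": [
    {"claw": -1,"x": 0.15,"y": 0,"z": 2.5,"yaw": 0},
    {"claw": -1,"x": 0.15,"y": 0,"z": 5,"yaw": 0},
    {"claw": -1,"x": 0.15,"y": 0,"z": 7.4,"yaw": 0},
    {"claw": -1,"x": 0.15,"y": 0,"z": 7.4,"yaw": 0},
    {"claw": 1,"x": 0.15,"y": 0,"z": 7.4,"yaw": 0},
    {"claw": 1,"x": 0.15,"y": 0,"z": 7.4,"yaw": 0},
    {"claw": 1,"x": 0.15,"y": 0,"z": 7.4,"yaw": 0},
    {"claw": 1,"x": 0.15,"y": 0,"z": 7.4,"yaw": 0},
    {"claw": 1,"x": 0.15,"y": 0,"z": 7.4,"yaw": 0},
    {"claw": 1,"x": 0.15,"y": 0,"z": 7.4,"yaw": 0}
  ],
  "squeeze": 60
}}

```text
t: 4.05
eef_pos: [0.5286, -0.0305, 0.0893]
tool_rot: [0.283, 3.126, 0.002]
ft_force: [-2.4, -0.9, 13.0]
opening: 0.039
grasp_force: 58.6
```

Emit:
{"op": "drive_tool", "data": {
  "commands": [
    {"claw": 1,"x": 0.14,"y": -0.06,"z": -0.33,"yaw": 0},
    {"claw": 1,"x": 0.28,"y": -0.12,"z": -0.65,"yaw": 0},
    {"claw": 1,"x": 0.42,"y": -0.18,"z": -1.0,"yaw": 0},
    {"claw": 1,"x": 0.57,"y": -0.24,"z": -1.31,"yaw": 0},
    {"claw": 1,"x": 0.57,"y": -0.24,"z": -1.31,"yaw": 0},
    {"claw": 1,"x": 0.57,"y": -0.24,"z": -1.31,"yaw": 0}
  ]
}}

```text
t: 4.65
eef_pos: [0.5232, -0.0315, 0.101]
tool_rot: [0.282, 3.125, 0.0]
ft_force: [7.1, 0.9, -6.0]
opening: 0.0387
grasp_force: 60.9
```

```bash
cat > kn2.py <<'E'
from h import *
W=bot.grab_frame("wrist");S=bot.grab_frame("scene");s=bot.state();print(s["eef_pos"],s["ft_force"].round(1))
kc=np.array([.5275,-.030,.104]);ax=np.array([-.413,-.090,.906])
for d in(0,.006,.012,.014,.0165):print(d,np.round(proj(W,kc+(.0145+d)*ax),1),np.round(proj(S,kc+(.0145+d)*ax),1))
def yc(f,box):
  x0,y0,x1,y1=box;m=cv2.inRange(cv2.cvtColor(f["img"][y0:y1,x0:x1],cv2.COLOR_RGB2HSV),(14,120,110),(32,255,255))
  n,l,st,c=cv2.connectedComponentsWithStats(m)
  for i in range(1,n):
    if st[i,4]>40:print(st[i],c[i]+[x0,y0])
u,v=proj(W,kc+.027*ax);u=int(u);v=int(v);yc(W,(u-45,max(v-45,0),u+45,v+45))
cv2.imwrite("pics/k%d.png"%int(s["t"]*100),np.hstack([W["img"][100:400,150:490],cv2.resize(S["img"][170:250,270:370],(375,300))])[:,:,::-1])
E
python3 kn2.py
```

```text
[ 0.52325509 -0.0315425   0.10095675] [ 6.2  0.9 -6. ]
0 [315.5 271.7] [302.  212.5]
0.006 [313.5 273.8] [301.1 211.7]
0.012 [311.2 276.1] [300.1 210.8]
0.014 [310.4 276.9] [299.8 210.5]
0.0165 [309.4 277.9] [299.4 210.1]
[  29   25   35   39 1041] [312.37079731 274.97598463]
```

Emit:
{"op": "drive_tool", "data": {
  "commands": [
    {"claw": 1,"x": 0.06,"y": -0.02,"z": -0.14,"yaw": 0},
    {"claw": 1,"x": 0.06,"y": -0.02,"z": -0.14,"yaw": 0},
    {"claw": 1,"x": 0.06,"y": -0.02,"z": -0.14,"yaw": -0.1},
    {"claw": 1,"x": 0.06,"y": -0.02,"z": -0.14,"yaw": -0.2}
  ]
}}

```text
t: 5.15
eef_pos: [0.5223, -0.0324, 0.1022]
tool_rot: [-0.036, 3.138, -0.002]
ft_force: [5.6, -2.2, -7.3]
opening: 0.0383
grasp_force: 60.7
```

```bash
python3 kn2.py; python3 -c "
from h import *;print(bot.state()['torque'])"; ls pics
```

```text
[ 0.52228114 -0.03238983  0.10224704] [ 6.4 -0.3 -6.8]
0 [317.7 271.8] [302.  212.5]
0.006 [316.7 273.6] [301.1 211.7]
0.012 [315.7 275.6] [300.1 210.8]
0.014 [315.3 276.3] [299.8 210.5]
0.0165 [314.9 277.2] [299.4 210.1]
[  29   26   35   39 1102] [315.75952813 274.84754991]
[-0.40243825 -1.25672191 -0.14380663]
c1.png
k475.png
k525.png
scene0.png
side0.png
w1.png
w2.png
w2c.png
```

Emit:
{"op": "drive_tool", "data": {
  "commands": [
    {"claw": 1,"x": 0.01,"y": 0,"z": -0.01,"yaw": -0.13},
    {"claw": 1,"x": 0.01,"y": 0,"z": -0.03,"yaw": -0.26},
    {"claw": 1,"x": 0.02,"y": 0,"z": -0.04,"yaw": -0.39},
    {"claw": 1,"x": 0.03,"y": 0,"z": -0.06,"yaw": -0.52},
    {"claw": 1,"x": 0.03,"y": 0,"z": -0.07,"yaw": -0.65},
    {"claw": 1,"x": 0.03,"y": 0,"z": -0.07,"yaw": -0.7},
    {"claw": 1,"x": 0.03,"y": 0,"z": -0.07,"yaw": -0.7}
  ]
}}

```text
t: 5.95
eef_pos: [0.523, -0.0359, 0.104]
tool_rot: [-1.099, 2.938, -0.009]
ft_force: [1.9, -6.2, 1.4]
opening: 0.0374
grasp_force: 77.3
```

```bash
python3 kn2.py; python3 -c "
from h import *;s=bot.state();print(s['torque'],s['qpos'].round(2))
a=cv2.imread('pics/k525.png');import glob;b=cv2.imread(sorted(glob.glob('pics/k*.png'))[-1]);o=np.vstack([a,b]);cv2.imwrite('pics/v1.png',cv2.resize(o,None,fx=.95,fy=.95))"
```

```text
[ 0.52294219 -0.03588742  0.10400467] [ 1.6 -4.6  2.9]
0 [324.3 273.9] [302.  212.5]
0.006 [327.  276.2] [301.1 211.7]
0.012 [329.9 278.8] [300.1 210.8]
0.014 [331.  279.7] [299.8 210.5]
0.0165 [332.3 280.8] [299.4 210.1]
[ 8  2 19 10 84] [299.55952381 239.05952381]
[ 25  26  37  24 612] [326.7630719  270.35784314]
[-3.09981099 -1.78737786 -0.85995794] [-0.19  0.51  0.22  1.98 -0.17  0.66  2.42]
```

View pics/v1.png

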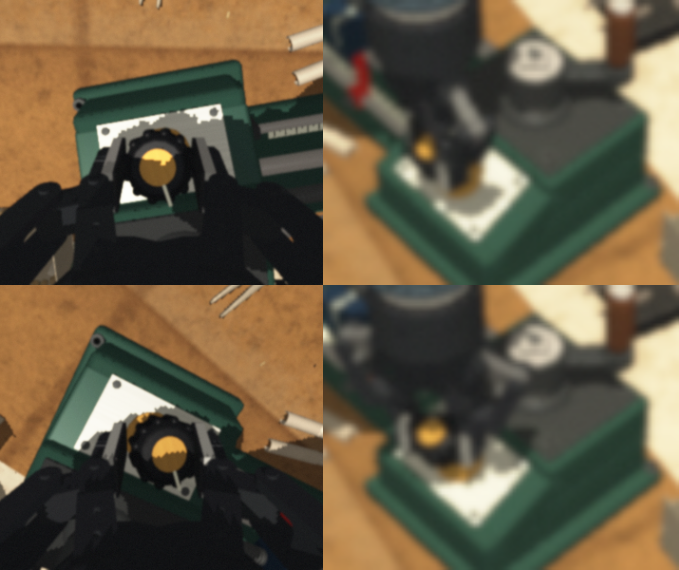

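The white mark keeps its place against the fingers in both frames, so the knob turned with the gripper by about 0.9 rad. Next I'll release, rewind and regrip.

Emit:
{"op": "drive_tool", "data": {
  "commands": [
    {"claw": -0.4,"x": 0,"y": 0,"z": 0,"yaw": 0},
    {"claw": -0.4,"x": 0,"y": 0,"z": 0,"yaw": 0},
    {"claw": -0.4,"x": 0,"y": 0,"z": 0,"yaw": 0},
    {"claw": -0.4,"x": 0,"y": 0,"z": 0,"yaw": 0.15},
    {"claw": -0.4,"x": 0,"y": 0,"z": 0,"yaw": 0.3},
    {"claw": -0.4,"x": 0,"y": 0,"z": 0,"yaw": 0.45},
    {"claw": -0.4,"x": 0,"y": 0,"z": 0,"yaw": 0.6},
    {"claw": -0.4,"x": 0,"y": 0,"z": 0,"yaw": 0.75},
    {"claw": -0.4,"x": 0,"y": 0,"z": 0,"yaw": 0.9},
    {"claw": -0.4,"x": 0,"y": 0,"z": 0,"yaw": 1.0}
  ]
}}

```text
t: 7.05
eef_pos: [0.5203, -0.0316, 0.1024]
tool_rot: [-0.447, -3.109, -0.0]
ft_force: [-0.2, -0.1, 0.6]
opening: 0.06
grasp_force: 0.0
```

```bash
cat > cap.py <<'E'
from h import *
W=bot.grab_frame("wrist");s=bot.state();print(s["eef_pos"],s["ft_force"].round(1),s["opening"]);A=axes()
kc=np.array([.5275,-.030,.104]);ax=np.array([-.413,-.090,.906])
u,v=map(int,proj(W,kc+.029*ax));x0,y0=u-60,v-60
m=cv2.inRange(cv2.cvtColor(W["img"][y0:v+60,x0:u+60],cv2.COLOR_RGB2HSV),(14,100,90),(34,255,255))
n,l,st,c=cv2.connectedComponentsWithStats(m)
i=1+np.argmax(st[1:,4]);q=c[i]+[x0,y0];print(st[i],q)
for d in(.0,.0125,.014,.0155):print(d,np.round(proj(W,kc+(.0145+d)*ax),1),"nearest err on ray")
d=[ (lambda P,D:np.linalg.norm(np.cross(kc+(.0145+t)*ax-P,D)))(*ray(W,*q)) for t in np.arange(0,.02,.0005)];print("pull est",np.argmin(d)*.5,"mm, off",min(d))
t=kc+.0145*ax-[0,0,.019];print("tcp shift cm",(A.T@(t-s["eef_pos"])*100).round(2))
E
python3 cap.py
```

```text
[ 0.52028919 -0.03148198  0.1023516 ] [ 0.2 -0.1  0.6] 0.05970522732803385
[  45   42   36   37 1044] [312.65517241 279.69348659]
0.0 [316.9 274.9] nearest err on ray
0.0125 [311.5 280. ] nearest err on ray
0.014 [310.8 280.7] nearest err on ray
0.0155 [310.1 281.4] nearest err on ray
pull est 11.0 mm, off 0.00027119641981703435
tcp shift cm [-0.11  0.05  0.42]
```

Emit:
{"op": "drive_tool", "data": {
  "commands": [
    {"claw": -0.4,"x": -0.1,"y": 0.03,"z": 0.4,"yaw": 0},
    {"claw": 1,"x": -0.1,"y": 0.03,"z": 0.4,"yaw": 0},
    {"claw": 1,"x": -0.1,"y": 0.03,"z": 0.4,"yaw": 0},
    {"claw": 1,"x": -0.1,"y": 0.03,"z": 0.4,"yaw": 0},
    {"claw": 1,"x": -0.1,"y": 0.03,"z": 0.4,"yaw": 0},
    {"claw": 1,"x": -0.1,"y": 0.03,"z": 0.38,"yaw": -0.13},
    {"claw": 1,"x": -0.1,"y": 0.03,"z": 0.36,"yaw": -0.26},
    {"claw": 1,"x": -0.09,"y": 0.03,"z": 0.35,"yaw": -0.39},
    {"claw": 1,"x": -0.08,"y": 0.03,"z": 0.34,"yaw": -0.52}
  ],
  "squeeze": 40
}}

```text
t: 8.0
eef_pos: [0.5219, -0.0329, 0.0991]
tool_rot: [-0.382, 3.117, -0.002]
ft_force: [1.1, -4.7, 0.4]
opening: 0.038
grasp_force: 41.0
```

Emit:
{"op": "drive_tool", "data": {
  "commands": [
    {"claw": 1,"x": 0,"y": 0,"z": -0.01,"yaw": -0.13},
    {"claw": 1,"x": 0.01,"y": 0,"z": -0.03,"yaw": -0.26},
    {"claw": 1,"x": 0.01,"y": 0,"z": -0.04,"yaw": -0.39},
    {"claw": 1,"x": 0.02,"y": 0,"z": -0.05,"yaw": -0.5},
    {"claw": 1,"x": 0.02,"y": 0,"z": -0.05,"yaw": -0.5},
    {"claw": -0.4,"x": 0.02,"y": 0,"z": -0.05,"yaw": -0.5},
    {"claw": -0.4,"x": 0.02,"y": 0,"z": -0.05,"yaw": -0.5},
    {"claw": -0.4,"x": 0.02,"y": 0,"z": -0.05,"yaw": -0.5}
  ]
}}

```text
t: 8.8
eef_pos: [0.5211, -0.0318, 0.0995]
tool_rot: [1.135, -2.929, 0.0]
ft_force: [-0.3, 1.1, 0.3]
opening: 0.0598
grasp_force: 0.0
```

```bash
python3 cap.py; python3 -c "
from h import *
W=bot.grab_frame('wrist');cv2.imwrite('pics/m2.png',W['img'][180:360,220:440][:,:,::-1])"
```

```text
[ 0.52116671 -0.03175351  0.0995123 ] [0.3 0.5 0.6] 0.05970694707394739
[  39   38   39   39 1165] [319.8472103  280.32618026]
0.0 [316.1 276.7] nearest err on ray
0.0125 [321.8 282.2] nearest err on ray
0.014 [322.6 283. ] nearest err on ray
0.0155 [323.3 283.7] nearest err on ray
pull est 8.5 mm, off 1.3994908333824164e-05
tcp shift cm [-0.06  0.01  0.14]
```

```bash
cat > mark.py <<'E'
from h import *
import sys
def mark(W,d):
    ax=np.array([-.413,-.090,.906]);ax/=np.linalg.norm(ax);kc=np.array([.5275,-.030,.104])+(.0140+d)*ax
    y=np.array([-.213,.977,0]);x=np.cross(y,ax);g=cv2.cvtColor(W["img"],cv2.COLOR_RGB2HSV).astype(float)
    th=np.arange(0,360,4);res=[]
    for t in np.radians(th):
        v=[]
        for r in (.0115,.013,.0145,.016):
            u,w=proj(W,kc+r*(np.cos(t)*x+np.sin(t)*y));u=int(round(u));w=int(round(w));v.append(g[w,u,2]-g[w,u,1]*1.0)
        res.append(np.median(v))
    o=np.argsort(res)[::-1][:6];return [(int(th[i]),int(res[i])) for i in o]
if __name__=="__main__":
    print("start",mark(np.load("w2.npy",allow_pickle=True).item(),0));print("now",mark(bot.grab_frame("wrist"),.0135))
E
python3 mark.py
```

```text
start [(0, 178), (356, 148), (8, 125), (4, 125), (352, 108), (256, 59)]
now [(92, 85), (96, 79), (272, 42), (276, 40), (288, 39), (280, 39)]
```

View pics/m2.png

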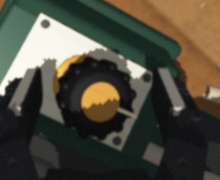

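The mark has gone from 0° to about 94°, and 160° is the stop. Two more strokes.

Emit:
{"op": "drive_tool", "data": {
  "commands": [
    {"claw": -0.4,"x": 0,"y": 0,"z": 0,"yaw": 0.15},
    {"claw": -0.4,"x": 0,"y": 0,"z": 0,"yaw": 0.3},
    {"claw": -0.4,"x": 0,"y": 0,"z": 0,"yaw": 0.45},
    {"claw": -0.4,"x": 0,"y": 0,"z": 0,"yaw": 0.6},
    {"claw": -0.4,"x": 0,"y": 0,"z": 0,"yaw": 0.75},
    {"claw": -0.4,"x": 0,"y": 0,"z": 0,"yaw": 0.9},
    {"claw": -0.4,"x": 0,"y": 0,"z": 0,"yaw": 1.05},
    {"claw": 1,"x": 0,"y": 0,"z": 0,"yaw": 1.1},
    {"claw": 1,"x": 0,"y": 0,"z": 0,"yaw": 1.1},
    {"claw": 1,"x": 0,"y": 0,"z": 0,"yaw": 1.1}
  ]
}}

```text
t: 9.95
eef_pos: [0.5215, -0.0312, 0.1001]
tool_rot: [0.562, 3.09, 0.002]
ft_force: [-1.2, 1.7, 6.2]
opening: 0.0412
grasp_force: 39.6
```

Emit:
{"op": "drive_tool", "data": {
  "commands": [
    {"claw": 1,"x": 0,"y": 0,"z": 0,"yaw": 0},
    {"claw": 1,"x": 0,"y": 0,"z": -0.02,"yaw": -0.14},
    {"claw": 1,"x": 0.01,"y": 0,"z": -0.03,"yaw": -0.28},
    {"claw": 1,"x": 0.01,"y": 0,"z": -0.04,"yaw": -0.42},
    {"claw": 1,"x": 0.01,"y": 0,"z": -0.05,"yaw": -0.56},
    {"claw": 1,"x": 0.02,"y": 0,"z": -0.06,"yaw": -0.7},
    {"claw": 1,"x": 0.02,"y": 0,"z": -0.07,"yaw": -0.84},
    {"claw": 1,"x": 0.03,"y": 0,"z": -0.08,"yaw": -0.98},
    {"claw": 1,"x": 0.03,"y": 0,"z": -0.08,"yaw": -1.1},
    {"claw": 1,"x": 0.03,"y": 0,"z": -0.08,"yaw": -1.1}
  ]
}}

```text
t: 10.95
eef_pos: [0.5221, -0.0359, 0.102]
tool_rot: [-1.134, 2.928, -0.007]
ft_force: [-4.9, -6.7, 18.6]
opening: 0.0381
grasp_force: 81.5
```

Emit:
{"op": "drive_tool", "data": {
  "commands": [
    {"claw": -0.4,"x": 0,"y": 0,"z": 0,"yaw": 0},
    {"claw": -0.4,"x": 0,"y": 0,"z": 0,"yaw": 0},
    {"claw": -0.4,"x": 0,"y": 0,"z": 0,"yaw": 0}
  ]
}}

```text
t: 11.25
eef_pos: [0.521, -0.0315, 0.1003]
tool_rot: [-1.136, 2.929, 0.0]
ft_force: [0.3, 0.5, 0.1]
opening: 0.0597
grasp_force: 0.0
```

```bash
python3 mark.py;python3 cap.py
```

```text
start [(0, 178), (356, 148), (8, 125), (4, 125), (352, 108), (256, 59)]
now [(148, 233), (144, 183), (152, 118), (140, 49), (276, 40), (288, 40)]
[ 0.52091782 -0.03154731  0.10026812] [-0.4 -0.4 -0.2] 0.05995129290018843
[  38   39   40   39 1166] [319.41423671 279.67238422]
0.0 [315.4 275.7] nearest err on ray
0.0125 [321.  281.1] nearest err on ray
0.014 [321.8 281.8] nearest err on ray
0.0155 [322.5 282.5] nearest err on ray
pull est 9.5 mm, off 8.776543727504931e-05
tcp shift cm [-0.06 -0.02  0.21]
```

Emit:
{"op": "drive_tool", "data": {
  "commands": [
    {"claw": -0.4,"x": 0,"y": 0,"z": 0.1,"yaw": 0.15},
    {"claw": -0.4,"x": 0,"y": 0,"z": 0.1,"yaw": 0.3},
    {"claw": -0.4,"x": 0,"y": 0,"z": 0.1,"yaw": 0.45},
    {"claw": -0.4,"x": 0,"y": 0,"z": 0.1,"yaw": 0.6},
    {"claw": -0.4,"x": 0,"y": 0,"z": 0.1,"yaw": 0.7},
    {"claw": 1,"x": 0,"y": 0,"z": 0.1,"yaw": 0.7},
    {"claw": 1,"x": 0,"y": 0,"z": 0.1,"yaw": 0.7},
    {"claw": 1,"x": 0,"y": 0,"z": 0.1,"yaw": 0.7},
    {"claw": 1,"x": 0,"y": 0,"z": 0.1,"yaw": 0.7}
  ]
}}

```text
t: 12.25
eef_pos: [0.5209, -0.0317, 0.0996]
tool_rot: [-0.064, 3.141, 0.001]
ft_force: [-0.6, -0.5, 3.3]
opening: 0.0385
grasp_force: 39.8
```

Emit:
{"op": "drive_tool", "data": {
  "commands": [
    {"claw": 1,"x": 0,"y": 0,"z": 0,"yaw": -0.12},
    {"claw": 1,"x": 0,"y": 0,"z": -0.02,"yaw": -0.24},
    {"claw": 1,"x": 0.01,"y": 0,"z": -0.03,"yaw": -0.36},
    {"claw": 1,"x": 0.01,"y": 0,"z": -0.04,"yaw": -0.48},
    {"claw": 1,"x": 0.01,"y": 0,"z": -0.04,"yaw": -0.55},
    {"claw": 1,"x": 0.01,"y": 0,"z": -0.04,"yaw": -0.55}
  ]
}}

```text
t: 12.85
eef_pos: [0.5249, -0.0316, 0.1009]
tool_rot: [-0.913, 2.997, -0.003]
ft_force: [5.7, 1.6, -2.1]
opening: 0.038
grasp_force: 76.6
```

```bash
python3 mark.py;python3 -c "
from h import *
print(bot.state()['torque'])"
```

```text
start [(0, 178), (356, 148), (8, 125), (4, 125), (352, 108), (256, 59)]
now [(160, 233), (164, 209), (156, 71), (280, 42), (272, 42), (284, 41)]
[-0.31219967 -1.92031109 -0.32243825]
```

Emit:
{"op": "drive_tool", "data": {
  "commands": [
    {"claw": -0.4,"x": 0,"y": 0,"z": 0,"yaw": 0},
    {"claw": -0.4,"x": 0,"y": 0,"z": 0,"yaw": 0},
    {"claw": -0.4,"x": 0,"y": 0,"z": 0,"yaw": 0}
  ]
}}

```text
t: 13.2
eef_pos: [0.5201, -0.0321, 0.0995]
tool_rot: [0.912, -3.005, -0.0]
ft_force: [-0.2, -0.6, 0.2]
opening: 0.0596
grasp_force: 0.0
```

```bash
python3 mark.py
```

```text
start [(0, 178), (356, 148), (8, 125), (4, 125), (352, 108), (256, 59)]
now [(160, 236), (164, 211), (156, 80), (268, 41), (276, 40), (272, 40)]
```

The lock screw mark is at 161° (2.81 rad), so it is at its stop and holds itself out. Now I'll lift and locate the grip and the cabinet clearance.

Emit:
{"op": "drive_tool", "data": {
  "commands": [
    {"claw": -1,"x": 0,"y": 0,"z": -4,"yaw": 0},
    {"claw": -1,"x": 0,"y": 0,"z": -8,"yaw": 0.1},
    {"claw": -1,"x": 1,"y": 0,"z": -13,"yaw": 0.2},
    {"claw": -1,"x": 2,"y": 0,"z": -18,"yaw": 0.3},
    {"claw": -1,"x": 2,"y": 0,"z": -22,"yaw": 0.4},
    {"claw": -1,"x": 2,"y": 0,"z": -22,"yaw": 0.4},
    {"claw": -1,"x": 2,"y": 0,"z": -22,"yaw": 0.4}
  ]
}}

```text
t: 13.95
eef_pos: [0.5042, -0.0429, 0.3203]
tool_rot: [-0.298, 3.126, 0.001]
ft_force: [-0.6, 0.5, -1.3]
opening: 0.0853
grasp_force: 0.0
```

Run:
```python
from h import *
W=bot.grab_frame("wrist");S=bot.grab_frame("scene");np.save("w3.npy",W,allow_pickle=True);np.save("s3.npy",S,allow_pickle=True)
cv2.imwrite("pics/w3.png",np.hstack([cv2.resize(W["img"],(480,300)),cv2.resize(S["img"][140:260,290:418],(320,300))])[:,:,::-1])
print(bot.state()["eef_pos"],proj(W,[.6625,-.0437,.194]),proj(S,[.6625,-.0437,.194]),bot.state()["qpos"].round(2))
```

```text
[ 0.50317107 -0.04281868  0.31842323] (np.float64(289.3984649904356), np.float64(320.7838847445996)) (np.float64(353.31683115870607), np.float64(173.06555553595194)) [-0.36  0.2   0.42  1.83 -0.09  1.13  1.85]
```

View pics/w3.png

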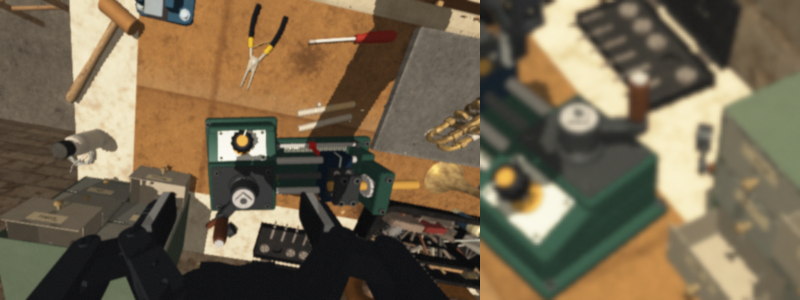

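Run:
```python
from h import *
S=np.load("s3.npy",allow_pickle=True).item();W=np.load("w3.npy",allow_pickle=True).item()
for z in(.15,.2,.25,.3):
    P=plane(S,387.2,181.2,z);print(z,P.round(3),np.round(proj(W,P),0),np.round(proj(W,P)[0]*.75),np.round(proj(W,P)[1]*.75), "below:",np.round(proj(S,[P[0],P[1],0]),0))
D=bot.grab_frame("side")
for z in(.15,.2,.25,.3):print(np.round(proj(D,plane(S,387.2,181.2,z)),0))
print(plane(S,358,232,.05),plane(S,374,222,.08))
```

```text
0.15 [ 0.746 -0.076  0.15 ] [260. 342.] 195.0 257.0 below: [383. 219.]
0.2 [ 0.713 -0.114  0.2  ] [223. 350.] 167.0 262.0 below: [381. 233.]
0.25 [ 0.681 -0.152  0.25 ] [170. 361.] 128.0 271.0 below: [379. 247.]
0.3 [ 0.649 -0.19   0.3  ] [ 89. 378.] 67.0 283.0 below: [377. 263.]
[238. 168.]
[252. 143.]
[266. 118.]
[279.  94.]
[ 0.63848927 -0.111911    0.05      ] [ 0.67748589 -0.12462364  0.08      ]
```

Emit:
{"op": "drive_tool", "data": {
  "commands": [
    {"claw": -1,"x": -4,"y": -0.8,"z": 0,"yaw": 0},
    {"claw": -1,"x": -8,"y": -1.6,"z": 0,"yaw": 0},
    {"claw": -1,"x": -12,"y": -2.4,"z": 2,"yaw": 0},
    {"claw": -1,"x": -15.6,"y": -3.1,"z": 6,"yaw": 0},
    {"claw": -1,"x": -15.6,"y": -3.1,"z": 10,"yaw": 0},
    {"claw": -1,"x": -15.6,"y": -3.1,"z": 10,"yaw": 0},
    {"claw": -1,"x": -15.6,"y": -3.1,"z": 10,"yaw": 0}
  ]
}}

```text
t: 14.8
eef_pos: [0.662, -0.0444, 0.2189]
tool_rot: [0.296, -3.124, 0.0]
ft_force: [0.1, 0.5, 1.9]
opening: 0.0852
grasp_force: 0.0
```

Run:
```python
from h import *
W=bot.grab_frame("wrist");np.save("w4.npy",W,allow_pickle=True)
print(bot.state()["eef_pos"],proj(W,[.6625,-.0437,.194]),proj(W,[.6125,-.0116,.1435]))
cv2.imwrite("pics/w4.png",W["img"][150:400,180:460][:,:,::-1])
```

```text
[ 0.66316101 -0.04458915  0.22098703] (np.float64(316.7691621789634), np.float64(239.21217841774745)) (np.float64(370.41455971470987), np.float64(158.52755472958378))
```

View pics/w4.png

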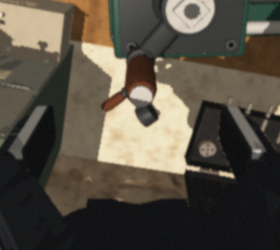

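The crop shows the grip's white top at full-image (322,245) and the hub disc at (373,162), both a few pixels off prediction. I'll fit them by mask.

Run:
```python
from h import *
W=np.load("w4.npy",allow_pickle=True).item();S=np.load("s3.npy",allow_pickle=True).item()
def blob(f,box,lo,hi=(180,70,255)):
    x0,y0,x1,y1=box;m=cv2.inRange(cv2.cvtColor(f["img"][y0:y1,x0:x1],cv2.COLOR_RGB2HSV),lo,hi)
    m=cv2.morphologyEx(m,cv2.MORPH_CLOSE,np.ones((5,5)));c=max(cv2.findContours(m,0,2)[0],key=cv2.contourArea)
    (u,v),r=cv2.minEnclosingCircle(c);return u+x0,v+y0,r
g=blob(W,(306,230,338,256),(0,0,120));hb=blob(W,(340,130,402,192),(0,0,110))
print(g,hb)
gs=blob(S,(346,164,361,176),(0,0,150));hs=blob(S,(316,178,342,197),(0,0,120));print(gs,hs)
for n,a,b,z in(("grip",g,gs,.194),("hub",hb,hs,.1435)):print(n,tri(ray(W,*a[:2]),ray(S,*b[:2])),plane(W,*a[:2],z),plane(S,*b[:2],z))
```

```text
(321.5, 242.5, 19.91240692138672) (369.5, 158.5, 25.544178009033203)
(353.0, 171.5, 4.031229019165039) (331.27550983428955, 183.11224508285522, 10.986490249633789)
grip (array([ 0.66337028, -0.04050677,  0.19610836]), np.float64(0.00033058594449208604)) [ 0.66422828 -0.0402582   0.194     ] [ 0.66476857 -0.03865425  0.194     ]
hub (array([ 0.61208824, -0.01743837,  0.16209428]), np.float64(0.004806456817776285)) [ 0.6126107  -0.01229007  0.1435    ] [ 0.62320058 -0.0027715   0.1435    ]
```

Emit:
{"op": "drive_tool", "data": {
  "commands": [
    {"claw": -1,"x": -0.15,"y": 0.37,"z": 2,"yaw": 0},
    {"claw": -1,"x": -0.15,"y": 0.37,"z": 4,"yaw": 0},
    {"claw": -1,"x": -0.15,"y": 0.37,"z": 6,"yaw": 0},
    {"claw": -1,"x": -0.15,"y": 0.37,"z": 6,"yaw": 0},
    {"claw": 1,"x": -0.15,"y": 0.37,"z": 6,"yaw": 0},
    {"claw": 1,"x": -0.15,"y": 0.37,"z": 6,"yaw": 0},
    {"claw": 1,"x": -0.15,"y": 0.37,"z": 6,"yaw": 0},
    {"claw": 1,"x": -0.15,"y": 0.37,"z": 6,"yaw": 0},
    {"claw": 1,"x": -0.15,"y": 0.37,"z": 6,"yaw": 0},
    {"claw": 1,"x": -0.15,"y": 0.37,"z": 6,"yaw": 0}
  ],
  "squeeze": 25
}}

```text
t: 15.85
eef_pos: [0.6646, -0.0404, 0.1606]
tool_rot: [-0.296, 3.126, -0.0]
ft_force: [0.1, -1.2, 4.6]
opening: 0.0221
grasp_force: 26.9
```

```bash
cat > plan.py <<'E'
from h import *
import sys
# plan.py cx cy a0deg step_deg n : rows along clockwise circle, from the current measured pose's angle a0
cx,cy,a0,st,n=map(float,sys.argv[1:6]);r=float(sys.argv[6]) if len(sys.argv)>6 else .06
s=bot.state();A=axes();p=s["eef_pos"];print(p,s["ft_force"].round(1),s["opening"],"ang",np.degrees(np.arctan2(p[1]-cy,p[0]-cx)),"rad",np.hypot(p[1]-cy,p[0]-cx))
c0=np.array([cx+r*np.cos(np.radians(a0)),cy+r*np.sin(np.radians(a0))])
for i in range(1,int(n)+1):
    a=np.radians(a0-st*i);d=np.array([cx+r*np.cos(a)-c0[0],cy+r*np.sin(a)-c0[1],0]);print((A.T@d*100).round(2)[:2])
E
python3 plan.py .6135 -.010 -32.7 14 10
```

```text
[ 0.66456373 -0.04037609  0.16055429] [ 0.1 -1.2  4.6] 0.0221390403698105 ang -30.74698714378046 rad 0.05941558718019948
[ 1.13 -0.93]
[ 2.45 -1.56]
[ 3.88 -1.85]
[ 5.34 -1.78]
[ 6.75 -1.37]
[ 8.01 -0.63]
[9.05 0.4 ]
[9.81 1.65]
[10.25  3.04]
[10.34  4.5 ]
```

Emit:
{"op": "drive_tool", "data": {
  "commands": [
    {"claw": 1,"x": 1.13,"y": -0.93,"z": 0,"yaw": 0},
    {"claw": 1,"x": 2.45,"y": -1.56,"z": 0,"yaw": 0},
    {"claw": 1,"x": 3.88,"y": -1.85,"z": 0,"yaw": 0},
    {"claw": 1,"x": 5.34,"y": -1.78,"z": 0,"yaw": 0},
    {"claw": 1,"x": 6.75,"y": -1.37,"z": 0,"yaw": 0},
    {"claw": 1,"x": 6.75,"y": -1.37,"z": 0,"yaw": 0}
  ]
}}

```text
t: 16.45
eef_pos: [0.5985, -0.0708, 0.1609]
tool_rot: [0.291, -3.128, 0.006]
ft_force: [-2.1, -7.6, 7.1]
opening: 0.0223
grasp_force: 27.2
```

```bash
python3 plan.py .6135 -.010 -102.7 14 8
python3 - <<'E'
from h import *
S=bot.grab_frame("scene");cv2.imwrite("pics/t.png",S["img"][:,:,::-1])
h=cv2.cvtColor(S["img"],cv2.COLOR_RGB2HSV)[185:205,270:295];print(h[...,0])
E
```

```text
[ 0.59845204 -0.07083765  0.16087584] [-2.1 -7.6  7.1] 0.022337250011740986 ang -103.89304904622702 rad 0.06267105115023654
[1.26 0.74]
[2.31 1.76]
[3.08 3.01]
[3.52 4.4 ]
[3.61 5.86]
[3.35 7.3 ]
[2.75 8.63]
[1.84 9.78]
[[ 24  27  28  32  45  80  99 144 174 178   0   1   7  16  22  21  22  18
   30  80  86  81  79  75  75]
 [ 23  25  27  30  32  39  60 171 178   0   1   2   5  16  19  21  19  18
   23  30  55  73  73  73  73]
 [ 22  23  24  27  30  30  30   5   1   1   1   1   4  11  21  22  21  21
   22  23  33  51  65  70  71]
 [ 24  23  25  25  27  27  26  17   4   2   1   1   1   4  20  25  22  21
   19  22  25  30  48  63  71]
 [ 33  25  23  24  25  26  27  20   9   3   2   1   0   0  38  30  23  22
   21  23  21  23  30  40  57]
 [ 51  33  25  24  24  24  26  23  13   6   3   2   1   4  51  50  33  24
   21  21  21  21  22  28  37]
 [ 65  51  35  24  23  23  23  21  13   6   3   2   2   7  53  68  53  36
   23  22  19  20  21  21  25]
 [ 72  67  51  38  28  24  20  17  11   6   3   2   3   7  45  73  68  57
   39  30  24  21  21  21  22]
 [ 69  73  69  57  39  24  15  11   7   
[... 520 characters left out ...]
 4   3   3   6  13  18  23  24  26  27
   35  43  57  70  73  67  53]
 [ 15  17  20  32  55  60  55  21   9   4   4   7  16  21  21  21  22  26
   29  32  42  55  66  70  70]
 [ 16  16  17  18  30  51  66  64  26  11   9  14  24  23  21  22  21  23
   24  27  30  38  47  60  69]
 [ 16  16  16  17  21  28  51  67  70  57  54  57  48  28  23  22  21  22
   23  25  27  29  31  37  48]
 [ 16  16  15  16  17  19  24  45  67  72  72  71  69  54  34  24  21  21
   22  23  25  27  28  30  37]
 [ 16  16  15  16  16  16  17  22  40  62  71  72  72  70  58  39  23  22
   21  25  25  27  28  28  34]
 [ 17  16  16  16  16  16  16  17  20  30  55  69  72  71  69  63  39  25
   22  23  25  25  28  28  32]]
```

```bash
cat > plan.py <<'E'
from h import *
import sys
# commanded x y, then centre, first angle, step, n
qx,qy,cx,cy,a0,st,n=map(float,sys.argv[1:8]);r=.06
s=bot.state();A=axes();p=s["eef_pos"];print(p,s["ft_force"].round(1),"ang",np.degrees(np.arctan2(p[1]-cy,p[0]-cx)).round(1),"rad",np.hypot(p[1]-cy,p[0]-cx).round(4))
for i in range(int(n)):
    a=np.radians(a0-st*i);g=np.array([cx+r*np.cos(a),cy+r*np.sin(a),0]);d=g-[qx,qy,0];print((A.T@d*100).round(2)[:2],np.degrees(a).round(1),g.round(4)[:2])
E
python3 plan.py .6003 -.0685 .612 -.012 -117 16 10
```

```text
[ 0.59897496 -0.07087772  0.16087008] [-3.  -7.8  6.9] ang -102.5 rad 0.0603
[1.47 0.59] -117.0 [ 0.5848 -0.0655]
[2.64 1.78] -133.0 [ 0.5711 -0.0559]
[3.43 3.25] -149.0 [ 0.5606 -0.0429]
[3.79 4.88] -165.0 [ 0.554  -0.0275]
[3.68 6.55] -181.0 [ 0.552 -0.011]
[3.12 8.12] -197.0 [0.5546 0.0055]
[2.15 9.48] -213.0 [0.5617 0.0207]
[ 0.84 10.51] -229.0 [0.5726 0.0333]
[-0.71 11.15] -245.0 [0.5866 0.0424]
[-2.37 11.33] -261.0 [0.6026 0.0473]
```

Emit:
{"op": "drive_tool", "data": {
  "commands": [
    {"claw": 1,"x": 1.47,"y": 0.59,"z": 0,"yaw": 0},
    {"claw": 1,"x": 2.64,"y": 1.78,"z": 0,"yaw": 0},
    {"claw": 1,"x": 3.43,"y": 3.25,"z": 0,"yaw": 0},
    {"claw": 1,"x": 3.79,"y": 4.88,"z": 0,"yaw": 0},
    {"claw": 1,"x": 3.68,"y": 6.55,"z": 0,"yaw": 0},
    {"claw": 1,"x": 3.12,"y": 8.12,"z": 0,"yaw": 0},
    {"claw": 1,"x": 2.15,"y": 9.48,"z": 0,"yaw": 0},
    {"claw": 1,"x": 0.84,"y": 10.51,"z": 0,"yaw": 0},
    {"claw": 1,"x": -0.71,"y": 11.15,"z": 0,"yaw": 0},
    {"claw": 1,"x": -2.37,"y": 11.33,"z": 0,"yaw": 0}
  ]
}}

```text
t: 17.5
eef_pos: [0.6028, 0.0475, 0.1604]
tool_rot: [-0.296, 3.127, -0.005]
ft_force: [-1.3, -8.2, 5.2]
opening: 0.0222
grasp_force: 27.3
```

```bash
python3 plan.py .6026 .0473 .612 -.012 -277 16 8
```

```text
[0.60284399 0.04750067 0.16035039] [-1.3 -8.2  5.2] ang 98.7 rad 0.0602
[-1.65 -0.29] -277.0 [0.6193 0.0476]
[-3.15 -1.02] -293.0 [0.6354 0.0432]
[-4.39 -2.13] -309.0 [0.6498 0.0346]
[-5.28 -3.54] -325.0 [0.6611 0.0224]
[-5.75 -5.15] -341.0 [0.6687 0.0075]
[-5.75 -6.82] -357.0 [ 0.6719 -0.0089]
[-5.3  -8.42] -373.0 [ 0.6705 -0.0255]
[-4.42 -9.84] -389.0 [ 0.6645 -0.0411]
```

Emit:
{"op": "drive_tool", "data": {
  "commands": [
    {"claw": 1,"x": -1.65,"y": -0.35,"z": 0,"yaw": 0},
    {"claw": 1,"x": -3.15,"y": -1.1,"z": 0,"yaw": 0},
    {"claw": 1,"x": -4.39,"y": -2.2,"z": 0,"yaw": 0},
    {"claw": 1,"x": -5.28,"y": -3.6,"z": 0,"yaw": 0},
    {"claw": 1,"x": -5.75,"y": -5.2,"z": 0,"yaw": 0},
    {"claw": 1,"x": -5.75,"y": -6.85,"z": 0,"yaw": 0},
    {"claw": 1,"x": -5.3,"y": -8.45,"z": 0,"yaw": 0},
    {"claw": 1,"x": -4.42,"y": -9.87,"z": 0,"yaw": 0},
    {"claw": 1,"x": -4.42,"y": -9.87,"z": 0,"yaw": 0}
  ]
}}

```text
t: 18.4
eef_pos: [0.6637, -0.0424, 0.1604]
tool_rot: [-0.291, 3.128, -0.002]
ft_force: [0.7, -1.3, 4.9]
opening: 0.0219
grasp_force: 27.0
```

```bash
cat > idx.py <<'E'
from h import *
# rectified strip: bench y along columns at z=.075, from each camera; print bright/red profiles
bx=np.array([.974,.225,0]);by=np.array([-.225,.974,0]);C=np.array([.612,-.012,.075])
def strip(f,xs,ys):
    P=C+xs[:,None,None]*bx+ys[None,:,None]*by
    F=200/np.tan(np.radians(f["fovy"]/2));c=R.from_rotvec(f["rotation"]).inv().apply((P-f["position"]).reshape(-1,3))
    u=(f["cx"]+F*c[:,0]/-c[:,2]).reshape(P.shape[:2]).astype(np.float32);v=(f["cy"]-F*c[:,1]/-c[:,2]).reshape(P.shape[:2]).astype(np.float32)
    return cv2.remap(f["img"],u,v,cv2.INTER_LINEAR)
def prof(f,name):
    xs=np.arange(-.085,.01,.005);ys=np.arange(.06,.22,.002);I=strip(f,xs,ys).astype(int)
    red=np.clip(I[...,0]-np.maximum(I[...,1],I[...,2])-40,0,None);mn=I.min(2)
    print(name,"red rows: x(mm) y(mm) weight");
    for i,x in enumerate(xs):
        w=red[i]*(ys<.19);r=f"{(w*ys).sum()/w.sum()*1e3:.1f}" if w.sum()>80 else "-"
        print(f"{x*1e3:.0f} red {r} | "+" ".join(f"{k}" for k in mn[i][::2]))
if __name__=="__main__":
    W=np.load("w2.npy",allow_pickle=True).item();prof(W,"w2 start")
    S=bot.grab_frame("scene");prof(S,"scene now")
E
python3 idx.py; python3 -c "
from h import *
s=bot.state();print(s['eef_pos'],s['ft_force'])
W=bot.grab_frame('wrist');print([np.round(proj(W,[.51,y,.075])) for y in (.1,.15)])"
```

```text
w2 start red rows: x(mm) y(mm) weight
-85 red - | 67 45 23 22 37 44 44 46 46 45 45 43 47 46 45 46 47 49 47 47 48 47 47 48 49 49 49 52 50 46 28 26 24 27 25 27 26 23 23 25
-80 red - | 68 47 23 21 39 48 48 48 47 47 46 45 45 44 46 43 46 44 46 64 67 45 43 42 42 41 42 42 43 34 21 19 20 19 20 19 21 18 19 20
-75 red - | 70 47 27 28 36 69 61 65 65 68 60 58 64 63 58 57 62 59 49 57 67 50 54 55 59 52 50 48 49 26 25 23 22 24 22 21 22 21 22 23
-70 red 139.8 | 75 56 59 49 70 182 188 184 184 187 183 180 180 182 178 175 177 173 146 44 40 48 156 164 169 162 115 85 97 88 74 74 73 71 72 71 70 69 71 69
-65 red 139.3 | 77 51 38 44 56 103 104 119 179 203 204 201 197 203 192 188 188 187 135 39 28 38 111 117 130 147 124 86 89 89 84 86 84 84 86 87 85 74 71 71
-60 red 141.5 | 78 50 23 24 38 39 25 76 130 209 213 217 160 192 212 201 220 169 111 68 29 27 101 103 102 104 96 101 95 103 93 99 95 100 101 103 104 50 19 18
-55 red 144.3 | 77 48 23 20 24 21 23 37 52 63 68 64 56 62 69 62 69 64 66 59 40 18 52 64 49 37 37 40 36 44 46 48 44 46 48 70 82 44 20 18
-50 red - | 78 47 22 21 22 22 24 22 22 29 29 22 23 27 27 21 21 
[... 3636 characters left out ...]
2 22 25 32 36 38 42 48 51 49 42 39 42 49 50 46 42 40 38 33
-10 red - | 70 71 71 70 72 72 77 80 79 79 75 62 53 50 49 50 49 45 32 25 22 23 26 30 35 38 46 64 78 73 60 49 53 66 74 67 57 50 48 43
-5 red - | 70 70 70 70 70 72 73 76 76 75 68 59 51 49 48 48 48 47 37 26 23 24 26 31 36 37 43 60 76 77 68 55 51 61 74 73 64 56 51 48
0 red - | 70 69 70 69 66 58 56 57 58 56 50 45 42 40 39 39 39 37 32 25 22 23 25 30 35 37 38 45 55 59 53 45 42 42 47 50 47 44 43 43
5 red - | 69 69 70 69 66 50 41 37 36 36 35 34 33 30 26 25 25 25 24 21 23 24 26 32 38 37 37 38 38 40 40 39 39 41 44 44 42 40 41 41
[ 0.66423498 -0.04118333  0.16039693] [ 1.71926914 -1.64799132  4.71990459]
[array([555.,  38.]), array([620.,  53.])]
```

```bash
python3 plan.py .6645 -.0416 .612 -.0125 -407 18 10;  python3 plan.py .6149 .0474 .612 -.0125 -587 18 10
```

```text
[ 0.66461386 -0.04031149  0.16043577] [ 2.3 -2.   4.8] ang -27.9 rad 0.0595
[ 1.41 -1.24] -407.0 [ 0.6529 -0.0564]
[ 3.14 -1.98] -425.0 [ 0.6374 -0.0669]
[ 5.01 -2.15] -443.0 [ 0.6193 -0.0721]
[ 6.84 -1.73] -461.0 [ 0.6006 -0.0714]
[ 8.45 -0.77] -479.0 [ 0.5829 -0.065 ]
[9.69 0.64] -497.0 [ 0.5681 -0.0534]
[10.43  2.36] -515.0 [ 0.5576 -0.0379]
[10.6   4.23] -533.0 [ 0.5524 -0.0198]
[10.19  6.06] -551.0 [ 0.5531 -0.0011]
[9.23 7.68] -569.0 [0.5595 0.0166]
[ 0.66461386 -0.04031149  0.16043577] [ 2.3 -2.   4.8] ang -27.9 rad 0.0595
[ 4.6  -0.76] -587.0 [0.5711 0.0314]
[ 2.88 -0.01] -605.0 [0.5866 0.0419]
[1.01 0.16] -623.0 [0.6047 0.0471]
[-0.82 -0.26] -641.0 [0.6234 0.0464]
[-2.43 -1.22] -659.0 [0.6411 0.04  ]
[-3.67 -2.63] -677.0 [0.6559 0.0284]
[-4.41 -4.36] -695.0 [0.6664 0.0129]
[-4.58 -6.22] -713.0 [ 0.6716 -0.0052]
[-4.17 -8.06] -731.0 [ 0.6709 -0.0239]
[-3.21 -9.67] -749.0 [ 0.6645 -0.0416]
```

Emit:
{"op": "drive_tool", "data": {
  "commands": [
    {"claw": 1,"x": 1.41,"y": -1.24,"z": 0,"yaw": 0},
    {"claw": 1,"x": 3.14,"y": -1.98,"z": 0,"yaw": 0},
    {"claw": 1,"x": 5.01,"y": -2.15,"z": 0,"yaw": 0},
    {"claw": 1,"x": 6.84,"y": -1.73,"z": 0,"yaw": 0},
    {"claw": 1,"x": 8.45,"y": -0.77,"z": 0,"yaw": 0},
    {"claw": 1,"x": 9.69,"y": 0.64,"z": 0,"yaw": 0},
    {"claw": 1,"x": 10.43,"y": 2.36,"z": 0,"yaw": 0},
    {"claw": 1,"x": 10.6,"y": 4.23,"z": 0,"yaw": 0},
    {"claw": 1,"x": 10.19,"y": 6.06,"z": 0,"yaw": 0},
    {"claw": 1,"x": 9.23,"y": 7.68,"z": 0,"yaw": 0}
  ]
}}

```text
t: 19.5
eef_pos: [0.5594, 0.019, 0.1605]
tool_rot: [-0.297, 3.126, -0.002]
ft_force: [5.7, -6.0, 1.0]
opening: 0.0223
grasp_force: 26.8
```

Emit:
{"op": "drive_tool", "data": {
  "commands": [
    {"claw": 1,"x": -1.41,"y": 1.24,"z": 0,"yaw": 0},
    {"claw": 1,"x": -3.14,"y": 1.98,"z": 0,"yaw": 0},
    {"claw": 1,"x": -5.01,"y": 2.15,"z": 0,"yaw": 0},
    {"claw": 1,"x": -6.84,"y": 1.73,"z": 0,"yaw": 0},
    {"claw": 1,"x": -8.45,"y": 0.77,"z": 0,"yaw": 0},
    {"claw": 1,"x": -9.69,"y": -0.64,"z": 0,"yaw": 0},
    {"claw": 1,"x": -10.43,"y": -2.36,"z": 0,"yaw": 0},
    {"claw": 1,"x": -10.6,"y": -4.23,"z": 0,"yaw": 0},
    {"claw": 1,"x": -10.19,"y": -6.06,"z": 0,"yaw": 0},
    {"claw": 1,"x": -9.23,"y": -7.68,"z": 0,"yaw": 0}
  ]
}}

```text
t: 20.5
eef_pos: [0.6658, -0.038, 0.1604]
tool_rot: [-0.299, 3.124, 0.002]
ft_force: [2.8, 2.3, 5.4]
opening: 0.0223
grasp_force: 27.1
```

Emit:
{"op": "drive_tool", "data": {
  "commands": [
    {"claw": 1,"x": 0,"y": 0,"z": 0,"yaw": 0},
    {"claw": -1,"x": 0,"y": 0,"z": 0,"yaw": 0},
    {"claw": -1,"x": 0,"y": 0,"z": 0,"yaw": 0},
    {"claw": -1,"x": 0,"y": 0,"z": 0,"yaw": 0},
    {"claw": -1,"x": 0,"y": 0,"z": -3,"yaw": 0},
    {"claw": -1,"x": 0,"y": 0,"z": -6,"yaw": 0},
    {"claw": -1,"x": 0,"y": 0,"z": -10,"yaw": 0},
    {"claw": -1,"x": 4,"y": 3,"z": -13,"yaw": 0},
    {"claw": -1,"x": 8,"y": 6,"z": -13,"yaw": 0},
    {"claw": -1,"x": 12,"y": 9,"z": -13,"yaw": 0}
  ]
}}

```text
t: 21.5
eef_pos: [0.5349, 0.0245, 0.2904]
tool_rot: [-0.297, 3.126, 0.0]
ft_force: [0.4, 1.2, 1.3]
opening: 0.0851
grasp_force: 0.0
```

Emit:
{"op": "drive_tool", "data": {
  "commands": [
    {"claw": -1,"x": 0.1,"y": 4,"z": 0,"yaw": 0},
    {"claw": -1,"x": 0.3,"y": 8,"z": 1,"yaw": 0},
    {"claw": -1,"x": 0.3,"y": 9.2,"z": 3,"yaw": 0},
    {"claw": -1,"x": 0.3,"y": 9.2,"z": 3,"yaw": 0},
    {"claw": -1,"x": 0.3,"y": 9.2,"z": 3,"yaw": 0}
  ]
}}

```text
t: 22.0
eef_pos: [0.5156, 0.1125, 0.2598]
tool_rot: [0.297, -3.127, 0.002]
ft_force: [-0.1, -0.3, -0.4]
opening: 0.0854
grasp_force: 0.0
```

```bash
cat > idx2.py <<'E'
from idx import *
W=bot.grab_frame("wrist")
print(bot.state()["eef_pos"],W["position"])
rel=W["position"]-C;print("cam bench xy",rel@bx,rel@by,"ptr px",proj(W,C-.05*bx+.145*by))
xs=np.arange(-.075,-.02,.003);ys=np.arange(.12,.17,.001);I=strip(W,xs,ys).astype(int)
red=np.clip(I[...,0]-np.maximum(I[...,1],I[...,2])-40,0,None);mn=I.min(2)
for i,x in enumerate(xs):
    w=red[i];r=f"{(w*ys).sum()/w.sum()*1e3:.1f} w{w.sum()}" if w.sum()>60 else "-"
    print(f"{x*1e3:.0f} red {r} | "+" ".join(f"{k}" for k in mn[i][::2]))
E
python3 idx2.py
```

```text
[0.51620265 0.11185721 0.26026559] [0.4348379  0.09762533 0.40182362]
cam bench xy -0.14789019104450468 0.14663654192274655 ptr px (np.float64(318.4738642854374), np.float64(190.40608798019335))
-75 red - | 57 57 57 57 57 56 55 58 56 56 56 58 76 87 87 69 44 30 43 50 54 53 54 51 50 51
-72 red - | 68 68 67 66 67 66 67 68 67 65 77 61 65 79 77 61 38 40 56 61 64 61 62 62 62 61
-69 red 147.3 w1602 | 133 134 130 130 130 125 135 140 132 127 118 70 49 51 49 43 42 77 104 111 111 111 106 104 102 102
-66 red 147.4 w1661 | 227 228 227 225 223 220 218 218 216 215 195 104 58 53 51 51 61 156 206 210 209 208 206 205 204 203
-63 red 147.4 w1663 | 202 200 207 203 204 204 203 203 201 204 183 97 52 45 37 44 55 136 180 195 197 202 200 197 199 197
-60 red 147.3 w1249 | 240 224 234 227 232 225 231 233 228 230 196 121 66 45 29 34 46 97 138 216 223 228 221 222 228 217
-57 red 147.2 w156 | 243 230 240 237 241 232 238 240 236 228 214 212 179 128 76 103 89 112 112 180 226 236 227 233 241 233
-54 red 147.5 w374 | 240 227 238 242 238 189 163 167 161 129 142 145 117 87 61 82 81 82 72 96 151 185 154 151 170 164
-51 
[... 349 characters left out ...]
5 24 26 61 160 151 58 22 23 24 23 22 20 25 23
-39 red - | 201 200 195 148 62 36 34 35 35 36 36 34 31 36 81 201 193 85 34 33 33 34 31 31 32 30
-36 red - | 233 233 229 181 75 38 38 37 37 38 36 36 36 35 87 202 193 81 35 35 33 34 34 34 34 32
-33 red - | 197 198 191 143 59 37 36 37 37 35 34 34 37 36 80 190 187 78 35 35 33 34 32 33 34 32
-30 red - | 132 134 128 98 40 37 35 37 37 34 28 31 28 26 75 187 182 74 35 34 33 32 34 33 35 35
-27 red - | 61 61 62 48 33 36 38 35 35 28 20 17 17 15 57 155 164 65 34 33 34 33 31 34 29 33
-24 red - | 58 56 54 43 33 35 36 33 32 18 13 17 16 12 38 92 93 42 33 33 33 32 32 32 33 29
-21 red - | 55 56 54 41 27 26 28 27 24 20 18 20 20 20 34 62 54 26 26 30 31 29 29 28 26 23
```

Seen from straight above: the pointer is at y = 147.25 mm and the line at 151.0, so 3.75 mm is left, about 67°. I'll regrip and finish.

Emit:
{"op": "drive_tool", "data": {
  "commands": [
    {"claw": -1,"x": -3,"y": -4.5,"z": -3,"yaw": 0},
    {"claw": -1,"x": -5.5,"y": -8.5,"z": -3,"yaw": 0},
    {"claw": -1,"x": -8,"y": -12.5,"z": -3,"yaw": 0},
    {"claw": -1,"x": -10.5,"y": -16.5,"z": -3,"yaw": 0},
    {"claw": -1,"x": -12.3,"y": -18.1,"z": -1,"yaw": 0},
    {"claw": -1,"x": -12.3,"y": -18.1,"z": 2,"yaw": 0},
    {"claw": -1,"x": -12.3,"y": -18.1,"z": 5,"yaw": 0},
    {"claw": -1,"x": -12.3,"y": -18.1,"z": 8,"yaw": 0},
    {"claw": -1,"x": -12.3,"y": -18.1,"z": 9.9,"yaw": 0},
    {"claw": -1,"x": -12.3,"y": -18.1,"z": 9.9,"yaw": 0}
  ]
}}

```text
t: 23.05
eef_pos: [0.6689, -0.0432, 0.1586]
tool_rot: [0.293, -3.123, 0.001]
ft_force: [-1.2, -0.1, 0.2]
opening: 0.0852
grasp_force: 0.0
```

Emit:
{"op": "drive_tool", "data": {
  "commands": [
    {"claw": 1,"x": 0,"y": 0,"z": 0,"yaw": 0},
    {"claw": 1,"x": 0,"y": 0,"z": 0,"yaw": 0},
    {"claw": 1,"x": 0,"y": 0,"z": 0,"yaw": 0},
    {"claw": 1,"x": 0,"y": 0,"z": 0,"yaw": 0},
    {"claw": 1,"x": 0,"y": 0,"z": 0,"yaw": 0},
    {"claw": 1,"x": 0,"y": 0,"z": 0,"yaw": 0}
  ]
}}

```text
t: 23.65
eef_pos: [0.671, -0.0413, 0.1617]
tool_rot: [-0.297, 3.126, 0.0]
ft_force: [-0.2, -0.0, 4.8]
opening: 0.0224
grasp_force: 26.5
```

```bash
python3 plan.py .6645 -.0406 .612 -.0125 -43 14 5
```

```text
[ 0.67098397 -0.04128794  0.16165678] [-0.2 -0.   4.8] ang -26.0 rad 0.0656
[ 1.09 -1.1 ] -43.0 [ 0.6559 -0.0534]
[ 2.37 -1.81] -57.0 [ 0.6447 -0.0628]
[ 3.78 -2.19] -71.0 [ 0.6315 -0.0692]
[ 5.24 -2.22] -85.0 [ 0.6172 -0.0723]
[ 6.66 -1.9 ] -99.0 [ 0.6026 -0.0718]
```

```bash
python3 plan.py .66463 -.04131 .612 -.0125 -41.7 13 5
```

```text
[ 0.67098397 -0.04128794  0.16165678] [-0.2 -0.   4.8] ang -26.0 rad 0.0656
[ 0.98 -0.94] -41.7 [ 0.6568 -0.0524]
[ 2.14 -1.64] -54.7 [ 0.6467 -0.0615]
[ 3.44 -2.06] -67.7 [ 0.6348 -0.068 ]
[ 4.79 -2.18] -80.7 [ 0.6217 -0.0717]
[ 6.13 -1.99] -93.7 [ 0.6081 -0.0724]
```

Emit:
{"op": "drive_tool", "data": {
  "commands": [
    {"claw": 1,"x": 0.98,"y": -0.94,"z": 0,"yaw": 0},
    {"claw": 1,"x": 2.14,"y": -1.64,"z": 0,"yaw": 0},
    {"claw": 1,"x": 3.44,"y": -2.06,"z": 0,"yaw": 0},
    {"claw": 1,"x": 4.79,"y": -2.18,"z": 0,"yaw": 0},
    {"claw": 1,"x": 6.13,"y": -1.99,"z": 0,"yaw": 0},
    {"claw": 1,"x": 6.13,"y": -1.99,"z": 0,"yaw": 0}
  ]
}}

```text
t: 24.25
eef_pos: [0.6139, -0.0722, 0.162]
tool_rot: [-0.296, 3.125, 0.002]
ft_force: [-0.9, -0.1, 6.6]
opening: 0.0219
grasp_force: 27.5
```

```bash
python3 idx2.py
```

```text
[ 0.61445814 -0.07221091  0.16202714] [ 0.53278347 -0.08735005  0.3038294 ]
cam bench xy -0.0941106581511591 -0.05556722909961234 ptr px (np.float64(570.1917028931354), np.float64(150.8469512603375))
-75 red - | 30 28 30 31 28 27 27 29 29 26 28 26 30 30 30 26 28 27 26 28 29 28 28 29 30 28
-72 red - | 37 31 29 28 27 31 25 26 29 27 28 29 28 29 29 28 27 28 30 28 30 28 27 27 28 28
-69 red - | 38 27 20 23 23 21 23 23 22 23 20 23 23 22 21 23 21 22 24 23 23 23 24 22 23 20
-66 red 121.8 w126 | 27 21 24 29 26 24 24 23 24 25 21 23 22 23 22 23 23 21 22 23 22 21 23 22 22 21
-63 red 122.8 w395 | 19 19 17 36 79 81 81 80 79 79 79 77 79 82 79 78 76 75 75 73 72 72 73 71 71 72
-60 red 122.8 w364 | 16 18 19 35 76 84 87 86 87 88 88 88 88 89 90 87 89 88 88 90 88 88 89 88 88 88
-57 red 127.3 w696 | 16 16 17 14 16 19 22 30 40 50 54 58 60 69 70 72 71 74 67 70 72 72 70 70 72 73
-54 red 133.5 w1240 | 18 16 16 18 16 16 16 16 16 17 19 17 18 21 48 114 91 115 93 116 89 114 92 112 87 110
-51 red 136.8 w986 | 83 68 34 28 20 16 15 14 18 16 17 17 16 16 40 117 105 116 92 116 101 114 90 115 98 113
-48 red 142.5 w443 | 
[... 197 characters left out ...]
11 13 11 14 14 14 14 24 37 62 99 82 21 15 14 14 12 15 18 16 17 20 22
-39 red - | 11 13 15 13 14 15 15 16 11 16 14 16 17 89 100 27 15 16 12 17 15 12 14 12 16 56
-36 red - | 14 15 12 13 13 14 17 15 15 15 14 13 18 91 100 27 13 16 13 15 15 14 15 15 15 59
-33 red - | 9 14 15 14 12 14 17 15 15 14 11 16 20 89 97 26 15 14 13 15 16 15 13 12 17 62
-30 red - | 14 15 13 13 12 14 13 15 15 15 13 16 17 92 102 26 13 13 11 15 14 13 15 15 15 60
-27 red - | 13 16 14 16 14 15 15 16 15 16 13 15 19 93 98 26 15 15 13 14 15 14 15 15 17 48
-24 red - | 15 13 16 16 16 13 14 15 14 12 14 15 23 94 96 23 16 15 11 13 16 16 15 14 14 36
-21 red - | 13 15 15 18 20 22 20 22 21 21 21 22 20 54 60 26 21 20 19 19 23 20 21 21 20 31
```

Emit:
{"op": "drive_tool", "data": {
  "commands": [
    {"claw": -1,"x": 0,"y": 0,"z": 0,"yaw": 0},
    {"claw": -1,"x": 0,"y": 0,"z": 0,"yaw": 0},
    {"claw": -1,"x": 0,"y": 0,"z": 0,"yaw": 0},
    {"claw": -1,"x": 0,"y": 0,"z": -4,"yaw": 0},
    {"claw": -1,"x": 0,"y": 0,"z": -8,"yaw": 0},
    {"claw": -1,"x": 1.2,"y": 4,"z": -10,"yaw": 0},
    {"claw": -1,"x": 2.4,"y": 8,"z": -10,"yaw": 0},
    {"claw": -1,"x": 3.7,"y": 12,"z": -10,"yaw": 0},
    {"claw": -1,"x": 5,"y": 16,"z": -10,"yaw": 0},
    {"claw": -1,"x": 6.1,"y": 20,"z": -10,"yaw": 0}
  ]
}}

```text
t: 25.3
eef_pos: [0.5153, 0.1136, 0.2606]
tool_rot: [0.296, -3.127, 0.0]
ft_force: [0.7, 0.4, -0.1]
opening: 0.0852
grasp_force: 0.0
```

Emit:
{"op": "drive_tool", "data": {
  "commands": [
    {"claw": -1,"x": 0,"y": 0,"z": 0,"yaw": 0},
    {"claw": -1,"x": 0,"y": 0,"z": 0,"yaw": 0},
    {"claw": -1,"x": 0,"y": 0,"z": 0,"yaw": 0}
  ]
}}

```text
t: 25.6
eef_pos: [0.517, 0.111, 0.2607]
tool_rot: [-0.294, 3.128, -0.001]
ft_force: [-0.4, -1.0, -0.1]
opening: 0.0854
grasp_force: 0.0
```

```bash
cat >> idx2.py <<'E'
w=np.clip(mn[12:17]-70,0,None).sum(0)*(ys>.14);print("line y",(w*ys).sum()/w.sum(),"tip y",(red[7:10]*ys).sum()/red[7:10].sum())
W0=W;import pickle;pickle.dump(W,open("w_last.pkl","wb"))
E
python3 idx2.py
```

```text
[0.51709945 0.11076224 0.26069316] [0.43610414 0.09625895 0.40268819]
cam bench xy -0.14696430295041088 0.14502078958972447 ptr px (np.float64(319.9343238956967), np.float64(189.09008442352206))
-75 red - | 57 57 57 55 55 55 55 56 54 54 55 59 77 90 89 70 42 33 48 53 53 52 52 52 52 53
-72 red - | 68 68 69 67 68 67 67 67 67 66 73 61 70 83 80 58 35 46 60 64 63 63 63 62 64 60
-69 red 147.2 w1586 | 129 129 134 140 136 131 129 130 127 122 106 57 49 51 48 42 39 68 99 102 104 111 108 106 103 102
-66 red 147.3 w1679 | 224 221 221 219 218 216 214 212 210 209 182 91 57 55 52 52 70 153 203 206 207 206 203 202 203 202
-63 red 147.2 w1692 | 210 201 206 203 205 201 201 201 200 200 163 80 52 42 37 45 65 142 187 199 198 200 203 205 202 205
-60 red 147.0 w1273 | 233 221 237 229 235 219 231 232 234 229 176 106 60 39 27 29 49 99 149 223 220 221 210 222 220 223
-57 red 147.5 w169 | 240 232 246 236 239 228 234 237 239 237 224 212 188 128 72 89 92 111 117 203 233 237 218 230 238 238
-54 red 147.3 w360 | 238 228 238 215 182 145 139 179 179 138 142 142 129 92 66 84 82 79 73 112 167 175 136 169 216 238
-51 re
[... 384 characters left out ...]
red - | 200 171 79 38 36 36 36 36 34 35 34 35 60 171 197 101 34 32 33 34 33 33 31 33 32 30
-36 red - | 233 200 91 40 38 38 37 37 36 37 37 35 65 179 211 115 38 34 35 36 34 33 31 33 34 34
-33 red - | 197 159 69 40 38 38 38 37 37 36 36 37 62 176 214 110 38 34 33 34 32 35 34 33 32 34
-30 red - | 138 115 56 38 37 37 37 38 36 34 31 30 56 169 205 101 39 34 34 33 33 33 31 34 34 32
-27 red - | 62 51 34 38 37 38 37 35 34 32 19 18 30 114 163 85 38 38 34 33 36 33 35 32 34 28
-24 red - | 58 46 35 35 36 35 35 28 20 18 17 15 27 82 98 47 31 32 32 34 35 34 33 30 32 28
-21 red - | 55 45 35 31 31 27 28 24 20 19 22 21 25 56 58 30 27 32 32 33 33 31 29 29 24 22
line y 0.14745350669818758 tip y 0.14709205020920502
```

Run:
```python
from h import *
S=bot.grab_frame("scene");h=cv2.cvtColor(S["img"],cv2.COLOR_RGB2HSV)
a=proj(S,[.608,-.0724,.194]);b=proj(S,[.608,-.0724,.142]);c=proj(S,[.612,-.012,.1435]);print("grip top/foot pred",a,b,"hub",c)
for v in range(int(a[1])-8,int(b[1])+8,2):print(v,h[v,int(round(a[0]+(b[0]-a[0])*(v-a[1])/(b[1]-a[1])))])
kc=np.array([.5275,-.030,.104]);ax=np.array([-.413,-.090,.906]);m=cv2.inRange(h[198:226,288:316],(14,120,120),(32,255,255))
n,l,st,ce=cv2.connectedComponentsWithStats(m);print([(st[i,4],ce[i]+[288,198]) for i in range(1,n) if st[i,4]>15],proj(S,kc+.0145*ax),proj(S,kc+.0295*ax))
```

```text
grip top/foot pred (np.float64(340.3268583746424), np.float64(188.64553903668738)) (np.float64(340.2233020299), np.float64(203.20087526870253)) hub (np.float64(329.3059322220909), np.float64(186.96288801516923))
180 [ 24  53 244]
182 [ 24  53 246]
184 [ 24  58 235]
186 [ 22  45 220]
188 [ 23  36 229]
190 [ 17  52 191]
192 [ 11 131 109]
194 [ 11 159  90]
196 [ 12 153  85]
198 [ 11 155  84]
200 [ 11 154  83]
202 [ 11 154  81]
204 [ 10 142  77]
206 [20 48 64]
208 [30 21 62]
210 [40 16 49]
[(np.int32(55), array([299.56363636, 210.45454545])), (np.int32(61), array([310.03278689, 219.42622951]))] (np.float64(301.9922841248765), np.float64(212.53519209700352)) (np.float64(299.67333334823326), np.float64(210.31244616944397))
```

The crank is seated at its expected height, the lock screw is about 15 mm out and holding, and the index line is within about 0.3 mm of the pointer. Handing in.

```bash
python3 -c "
from workcell import bot
print(bot.finish_job())"
```

```text
the job is handed in; nothing more can be done
None
```

I handed the job in at about 26 s: the lock screw is unscrewed to its stop and stays out by itself, the crank is still seated, the index line measured about 0.3 mm short of the red pointer, and the gripper is clear; the hand-in gave no verdict.

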